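Put the busbar kit into its tray

ROBOT

A 6-joint arm with a two-finger parallel gripper is mounted at the origin on the work surface. World frame = base frame: x ahead of the robot, y to its left, z up, the work surface at z = 0. Lengths are in m, angles in rad, forces in N, time in s.
With the tool pointing down it reaches from about 0.25 to 0.725 m from the base axis. Payload 4 kg.
Tool frame: the origin (TCP) lies on the centre line of the jaws, within the pads' length; the fingertips stand bot.tip_reach ahead of it and the grasp point (between the pads) lies 6 mm ahead of it (bot.tip_reach is the distance from the TCP to the fingertips, in m); z points along the fingers, y is the direction in which the jaws open and shut (so a half turn about z gives the same grasp; the last joint's range is limited). The gripper opens to 85 mm and grips with 20 to 120 N. Pads are 22 mm wide; open, the fingers measure 114 mm over their backs; the gripper's body (76 mm by 85 mm) begins 54 mm behind the grasp point. The pads swing forward as they close: fully open they stand 13 mm farther back than shut.
Start: joints at [1.148, 0.241, 0.005, 1.335, 0, 1.571], TCP at [0.205, 0.456, 0.256] pointing down, gripper open.
Joint ranges: [-2.72, 2.72], [-1.05, 1.87], [-1.09, 1.28], [-1.99, 2.15], [-1.42, 1.44], [-3.14, 3.14]. Speed limits (rad/s): [2.79, 2.79, 3.14, 3.14, 3.14, 3.14].

INTERFACE

Orientations are given as a rotation vector (axis times angle).
In Python, from rig import bot gives the robot as it stands.
- The arm moves only by the shell command python3 -m inch 'ROWS'. ROWS is JSON, a list of rows, each an object of numbers: "x", "y", "z": the shift along the world's x, y, z in m; "ax", "ay", "az": the turn, a rotation vector about the world's x, y, z in degrees; "jaw": the opening, from 0 (shut) to 1 (fully open). A call has exactly 5 rows; each row shifts and turns the commanded pose from where the row before left it; what a row does not reach is not made up. A row lasts 1/12 s, in which the tool goes at most 41.7 mm and 7.16 degrees, less where a joint would pass 70% of its speed; a pose out of reach is approached as far as the arm can. A call is refused whole if a number of a shift passes 0.0417 or a number of a turn 7.16, either way. A call with a gripper value outside its range is refused whole. The fingers move at their own pace and stop on an object; the grip force is fixed at half the most. Time passes only in rows, so rows that do not move let the fingers close, or fill a call up. It gives the time, the measured TCP pose, the force and the opening at its end, in the units of the state.
- bot.state(): the state, without advancing time (a new reading comes with each control period).
- bot.snapshot(name): name is "scene" or "side" or "wrist"; returns the picture (400x640x3 uint8, red, green, blue); there is no depth.
- bot.camera_params(name): a dict with "K" (3x3 intrinsics, pixels), "R" (3x3) and "t" (3): a world point X has camera coordinates R X + t; the wrist camera has in their place "T_tool_cam" (4x4, takes a point from camera to tool coordinates, whose origin is the TCP and whose axes are the flange's). Camera axes: x right, y down, z forward; pixel columns grow to the right and rows downward; lengths in m; the calibration is good to about 2 mm. A picture is of the moment at which its call begins: read the wrist's pose just before it. camera_params takes no time and is no camera call.
- bot.finish_job(): hands the job in, once; it reports no verdict.
Trained networks look in the newest picture that a camera, given by its name, has taken for a name from the list of things; names that differ only in an ending like _2 or _b are one class to them, and where a whole thing is asked for, a point or a joint stands for the part that bears it (a point fixed in the world has none). Each returns a list of dicts, best first, with "p" (0 to 1); they miss things now and then, are a little off and sometimes report something else, mostly with a low value. They report only what shows in the picture. A call takes as long as a camera call. They do not tell look-alikes from the thing itself.
- bot.search_frame(camera, label): "point" ([x, y, z] in m, in the coordinates of the camera as it stood for that picture, good to about 4 mm: the middle of the surface that is visible of it).
- bot.cut_out(camera, label): "region" (400x640 bool, what is visible of it).
- bot.spot_point(camera, label): "point" ([x, y, z] in m, in the coordinates of the camera as it stood for that picture, good to about 4 mm: a listed point, or the origin of a listed thing).
The state is a dict: "time_s": time; "joint_pos": joint angles; "qvel": joint speeds; "joint_efforts": joint torques, N m; "tcp_pos": TCP position; "ee_rot": TCP orientation; "contact_force": force on the tool from outside, world axes, zero at the start; "moment": the same for the moment, N m; "finger_gap": opening from 0.0 (shut) to 1.0 (fully open).
Only numpy, scipy, OpenCV 4.12 (cv2) and the standard library are available. Lean on these libraries where they do the work, as an engineer would, in place of code of your own. Each camera call takes 0.05 s, during which the arm holds its last target. There are 200 camera calls.

TASK

Make up the connection kit in the black tray on the bench: lay the copper bar flat in the long straight recess, lay the aluminium tee bracket flat in the T-shaped recess, and drop the loose steel nut into the one empty nut pocket, each fully down on the bottom of its place. Set the bar and the bracket down gently rather than letting them fall from above, and leave the yellow bin, the tape roll and the screwdriver where they are.

Things in the scene. Friction and masses are not known exactly. Their poses are not given: they have to be found in the camera images.
- bar: Loose copper busbar, a plain flat bar 110 long (its x) x 24 wide (its y) x 10 thick (its z), about 0.23 kg, with a dark bolt-hole mark at each end; starts flat on the bench. Origin at its centre, mid-thickness (5 above the bench). Either end and either face may go either way.
- tee: Loose flat T-shaped aluminium bracket, 10 thick, 110 long, about 0.1 kg; starts flat on the bench. Origin on its centreline at half its length, mid-thickness (5 above the bench). x points from stem to head: head 60 wide (y), from x = +31 to +55; stem 24 wide, from x = -55 to +31. Centre of mass near x = +10; at x = -7 it is level with the finger cut of its recess.
- nut: Loose steel hexagon nut, 24 across flats (its +x and -x sides are flats, and every 60 degrees), 14 high, about 0.04 kg; starts flat on the bench. Origin at its centre, mid-height (7 above the bench). Either face may be up.
- tray: Fixed kit tray: aluminium plate 170 (x) x 262 (y) x 6 thick, origin at the centre of its underside, carrying three black inserts with white recess bottoms side by side along y, each 150 x 80 x 14, 2 apart, all turned like the tray; their tops are 20 above the bench. Which insert is where in the row varies.
- bar_slot (a point): Centre of the bottom of the straight recess in one insert: 116 long (point x) x 30 wide (point y), 8 deep, bottom 12 above the bench. A finger cut of the same depth crosses the whole 80 width of the insert at x = -18 to +18 (dark grey bottom). Site z is up.
- tee_slot (a point): Point on the bottom of the T-shaped recess of an insert above which the tee's origin belongs; point x points to the head end. Bottom 12 above the bench, 8 deep; the tee's outline with 3 to spare all round: stem 30 wide from x = -58, head 66 wide from x = +28 to +58. A dark-bottomed finger cut, as deep, crosses the insert's whole 80 width at x = -25 to +11. Site z is up.
- nut_pocket (a point): Centre of the bottom of the empty pocket, the middle one of three square pockets in a row along point x on one insert: 32 x 32, 10 deep, bottom 10 above the bench. The pockets 48 to either side along x hold fixed nuts of the same size standing 4 above the insert's top. No finger cut: the top is solid beside it along y. Site z is up.
- bin: Bystander: open yellow plastic parts bin, 100 x 130 x 55 high, loose, at the far side of the bench. Origin at the centre of its underside. Leave alone.
- tape: Bystander: black roll of tape lying flat, 68 across, 19 high, loose, beyond the tray. Origin at the centre of its underside. Leave alone.
- screwdriver: Bystander: screwdriver lying on the bench beyond the tray, about 200 long and 26 thick, orange handle. Origin near its middle, on the underside; x points from handle to tip. Leave alone.
Not all that is in view belongs to the job. Several things look just like the bar: the one meant starts farthest from the robot's base. What is shaped like the nut but pink is not meant.

How it is judged:
At the end, for the whole second after the job is handed in: Bar in the straight recess, tee in the T-shaped recess, nut in the empty pocket: each centre within 6 mm along and across, at most about 2 mm above bottomed height, flat within 0.06 rad; bar and tee in line with their recesses within 0.1 rad; all at rest (z of bar in the frame of bar_slot below 0.0068 m and angle between the z axis of bar and the z axis of bar_slot, either way round below 0.06 rad and linear speed of each of bar, tee, nut below 0.02 m/s and x of bar in the frame of bar_slot between -0.006 and 0.006 m and y of bar in the frame of bar_slot between -0.006 and 0.006 m and angle between the x axis of bar and the x axis of bar_slot, either way round below 0.1 rad and z of tee in the frame of tee_slot below 0.0068 m and angle between the z axis of tee and the z axis of tee_slot, either way round below 0.06 rad and x of tee in the frame of tee_slot between -0.006 and 0.006 m and y of tee in the frame of tee_slot between -0.006 and 0.006 m and angle between the x axis of tee and the x axis of tee_slot, either way round below 0.1 rad and z of nut in the frame of nut_pocket below 0.009 m and angle between the z axis of nut and the z axis of nut_pocket, either way round below 0.06 rad and x of nut in the frame of nut_pocket between -0.006 and 0.006 m and y of nut in the frame of nut_pocket between -0.006 and 0.006 m); the robot touches nothing.
It fails at once if the copper bar let fall (moving faster than 0.6 m/s out of the fingers, a fall of about 2 cm) (linear speed of bar above 0.6 m/s and contact force between bar and the fingers below 0.05 N).
It fails at once if the tee bracket let fall (moving faster than 0.6 m/s out of the fingers, a fall of about 2 cm) (linear speed of tee above 0.6 m/s and contact force between tee and the fingers below 0.05 N).
It fails at once if the bin shifted by more than 3 cm (distance of bin from where it was at the start of the episode above 0.03 m).
It fails at once if the tape roll shifted by more than 3 cm (distance of tape from where it was at the start of the episode above 0.03 m).
It fails at once if the screwdriver shifted by more than 3 cm (distance of screwdriver from where it was at the start of the episode above 0.03 m).
It also fails if it takes over 66 s, if anything falls off the work surface, if the arm or the gripper's body presses on something with over 40 N, if the wrist force passes 120 N, or if a joint passes its speed limit or range.

## Working session

There is one attempt and no reset: what is moved stays moved. The work goes in short steps, Python scripts to look and compute and a shell command to move; the robot and the scene stay as the last step left them, time stands still between calls to the robot, and variables do not carry over. Pictures are saved under pics/ and viewed, about 8 in all and at most 12, crops included, and the job is handed in when it is done.

```bash
ls; mkdir -p pics; python3 - <<'E'
from rig import bot
import cv2,numpy as np
print(bot.state()); print(bot.tip_reach)
for c in ["scene","side","wrist"]:
    im=bot.snapshot(c); cv2.imwrite(f"pics/{c}0.png",im[:,:,::-1])
    p=bot.camera_params(c); print(c,{k:np.round(v,4).tolist() for k,v in p.items()})
    if c!="wrist":
        for l in ["bar","tee","nut","bar_slot","tee_slot","nut_pocket","tape","bin","screwdriver"]:
            for d in bot.spot_point(c,l)[:6]:
                X=np.array(p["R"]).T@(np.array(d["point"])-p["t"]); print(c,l,round(d["p"],2),X.round(3))
E
python3 -c "
import cv2,numpy as np
a=[cv2.imread(f'pics/{c}0.png') for c in ('scene','side')]
"
```

```text
pics
{'time_s': 0.0, 'joint_pos': array([1.14801767e+00, 2.41419957e-01, 3.69675266e-03, 1.33516288e+00,
       4.65986000e-06, 1.57084214e+00]), 'qvel': array([-1.22616518e-03, -8.45198665e-04,  1.57070863e-03, -1.27583995e-03,
        9.01158714e-04,  1.60576905e-05]), 'joint_efforts': array([ 8.38149663e-04, -3.72317362e+01,  2.52408957e+01,  1.70253601e-02,
       -7.26198391e-05, -2.00897688e-05]), 'tcp_pos': array([0.2049094 , 0.45544899, 0.25539891]), 'ee_rot': array([-0.65914135, -3.07121209,  0.00320754]), 'contact_force': array([-0.12924753, -1.00982973,  0.1413504 ]), 'moment': array([ 0.05352528,  0.0100404 , -0.00272144]), 'finger_gap': 0.9986066779437472}
0.025
scene {'K': [[482.0759, 0.0, 328.2107], [0.0, 482.0759, 199.6937], [0.0, 0.0, 1.0]], 'R': [[0.6263, 0.7794, -0.015], [0.6118, -0.5034, -0.6102], [-0.4831, 0.373, -0.7921]], 't': [-0.4324, -0.3184, 1.3289]}
scene bar 0.71 [0.412 0.108 0.005]
scene bar 0.66 [0.568 0.104 0.004]
scene tee 0.76 [0.486 0.233 0.006]
scene tee 0.63 [ 0.519 -0.241  0.01 ]
scene nut 0.53 [0.539 0.38  0.003]
scene nut 0.51 [0.48  0.372 0.00
[... 437 characters left out ...]
0.208, -0.7472, -0.6312]], 't': [0.6032, 0.0938, 0.9119]}
side bar 0.83 [0.57  0.107 0.006]
side bar 0.74 [0.415 0.106 0.005]
side tee 0.56 [0.483 0.238 0.005]
side nut 0.84 [0.473 0.38  0.005]
side nut 0.69 [0.539 0.381 0.011]
side bar_slot 0.73 [ 0.525 -0.154  0.017]
side tee_slot 0.68 [ 0.529 -0.069  0.006]
side nut_pocket 0.7 [ 0.522 -0.233  0.008]
side tape 0.66 [ 0.757  0.025 -0.006]
side bin 0.72 [0.744 0.198 0.002]
side screwdriver 0.56 [ 0.775 -0.162 -0.002]
wrist {'K': [[327.2243, 0.0, 321.0371], [0.0, 327.2243, 196.6535], [0.0, 0.0, 1.0]], 'T_tool_cam': [[-0.0001, -0.9593, -0.2824, 0.0711], [1.0, -0.0003, 0.0007, 0.0011], [-0.0008, -0.2824, 0.9593, -0.1185], [0.0, 0.0, 0.0, 1.0]]}
```

View pics/scene0.png

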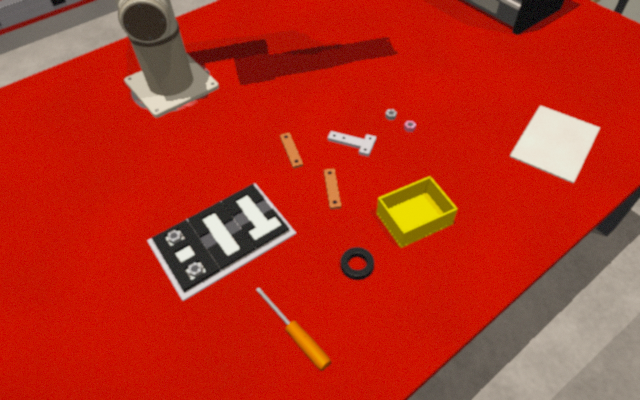

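View pics/side0.png

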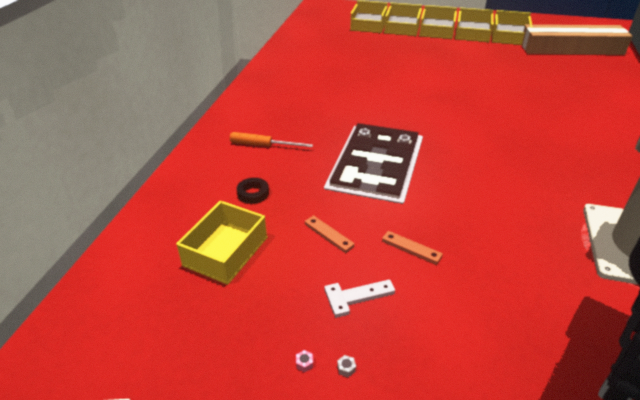

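Scene picture: the candidates for the bar are two copper bars at (290,150) and (332,188). The second is farther from the base, at about (0.57, 0.105), so it is the one meant. The nut candidates are grey at (391,114) and pink at (410,126), and I want the grey one. The tee is at (352,142), and the tray at (222,240) has its T recess with the head on the far side. Next I'll fit the poses from silhouettes.

```bash
cat > h.py <<'E'
import numpy as np,cv2
from scipy.optimize import minimize
from scipy.spatial.transform import Rotation as Rn
from rig import bot
S=3
def box(x0,x1,y0,y1,z0,z1): return np.array([[x,y,z] for x in(x0,x1) for y in(y0,y1) for z in(z0,z1)])/1000
hexa=lambda z0,z1:np.array([[24/3**.5*np.cos(a),24/3**.5*np.sin(a),z] for a in np.radians(np.arange(30,390,60)) for z in(z0,z1)])/1000
M=dict(bar=[box(-55,55,-12,12,0,10)],tee=[box(31,55,-30,30,0,10),box(-55,31,-12,12,0,10)],nut=[hexa(0,14)],
 tray=[box(-85,85,-131,131,0,6),box(-75,75,-122,122,6,20)])
def cam(c):
    p=bot.camera_params(c)
    if "R" in p: return p["K"],np.array(p["R"]),np.array(p["t"])
    s=bot.state(); T=np.eye(4); T[:3,:3]=Rn.from_rotvec(s["ee_rot"]).as_matrix(); T[:3,3]=s["tcp_pos"]
    T=np.linalg.inv(T@np.array(p["T_tool_cam"])); return p["K"],T[:3,:3],T[:3,3]
def proj(C,X):
    q=(np.asarray(X)@C[1].T+C[2])@np.array(C[0]).T; return q[:,:2]/q[:,2:]
def render(C,parts,v,z=0):
    m=np.zeros((400*S,640*S),np.uint8); c,s=np.cos(v[2]),np.sin(v[2]); R=np.array([[c,-s,0],[s,c,0],[0,0,1]])
    for P in parts:
        q=((proj(C,P@R.T+[v[0],v[1],z])+.5)*S-.5)
        cv2.fillConvexPoly(m,cv2.convexHull((q*16).round().astype(np.int32)),1,shift=4)
    return m
def fit(CM,name,v0,yaws=None):
    big=[(C,cv2.resize(m.astype(np.uint8),None,fx=S,fy=S,interpolation=cv2.INTER_NEAREST)) for C,m in CM]
    def cost(v):
        r=0
        for C,m in big:
            n=render(C,M[name],v); r+=1-np.sum(n&m)/max(1,np.sum(n|m))
        return r/len(big)
    best=None
    for y in (yaws if yaws is not None else [v0[2]]):
        v=np.array([v0[0],v0[1],y]); s=np.array([v]+[v+d for d in np.diag([.006,.006,.15])])
        o=minimize(cost,v,method="Nelder-Mead",options=dict(initial_simplex=s,xatol=1e-4,fatol=1e-4))
        if best is None or o.fun<best.fun: best=o
    return best.x,best.fun
def mask(c,label,near):
    C=cam(c); b=None
    u=proj(C,[near])[0]
    for d in bot.cut_out(c,label):
        ys,xs=np.nonzero(d["region"])
        e=np.hypot(xs.mean()-u[0],ys.mean()-u[1])
        if b is None or e<b[0]: b=(e,d["region"],d["p"])
    if b: print(c,label,"off px",round(b[0],1),"area",b[1].sum(),"p",round(b[2],2))
    return C,b and b[1]
E
python3 - <<'E'
from h import *
ims={c:bot.snapshot(c) for c in("scene","side")}
for l,x,y,ys in [("bar",.569,.105,np.arange(0,3.1,.5)),("tee",.485,.235,np.arange(0,6.2,.6)),("nut",.475,.376,[0,.35,.7]),("tray",.524,-.155,np.arange(-.5,.6,.25))]:
    CM=[mask(c,l,(x,y,.007)) for c in ims]; CM=[a for a in CM if a[1] is not None]
    for k in [CM]+[[a] for a in CM]:
        v,f=fit(k,l,(x,y,0),ys); print(l,v[:2].round(4),np.degrees(v[2]).round(1),round(f,3))
E
```

```text
scene bar off px 1.9 area 411 p 0.9
side bar off px 2.0 area 668 p 0.73
bar [0.5711 0.1071] 148.3 0.097
bar [0.5705 0.1073] 148.0 0.119
bar [0.5716 0.1069] -31.4 0.071
scene tee off px 4.2 area 569 p 0.88
side tee off px 6.3 area 1289 p 0.69
tee [0.4839 0.2364] 30.4 0.058
tee [0.4835 0.2362] 30.5 0.068
tee [0.4839 0.2364] 30.3 0.045
scene nut off px 1.2 area 108 p 0.59
side nut off px 2.9 area 316 p 0.66
nut [0.4788 0.3753] 23.1 0.081
nut [0.4787 0.3761] 20.2 0.073
nut [0.4792 0.375 ] 25.0 0.065
scene tray off px 29.5 area 991 p 0.74
side tray off px 20.0 area 832 p 0.74
tray [ 0.5249 -0.1545] -2.8 0.869
tray [ 0.5235 -0.1546] -2.7 0.887
tray [ 0.5248 -0.1546] -2.8 0.851
```

```bash
python3 - <<'E'
import cv2
im=cv2.imread('pics/scene0.png'); a=im[95:225,270:440]
cv2.imwrite('pics/crop1.png',cv2.resize(a,None,fx=4,fy=4,interpolation=cv2.INTER_CUBIC))
E
```

```text
(no output)
```

View pics/crop1.png

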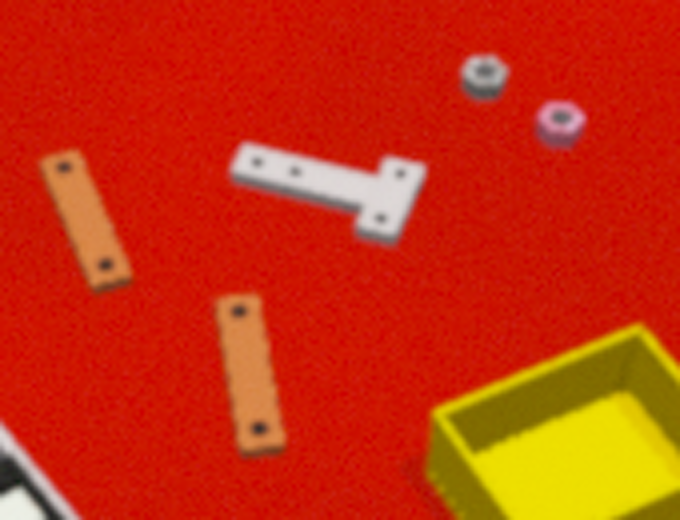

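The crop confirms the far copper bar, the tee, and the grey nut next to the pink one. The tray cut-out was poor, so I'll take its mask from colour (not red).

```bash
python3 - <<'E'
from h import *
CM=[]
for c in("scene","side"):
    im=bot.snapshot(c).astype(int); C=cam(c)
    red=(im[...,0]>im[...,1]*1.6+15)&(im[...,0]>60)
    n,lab,st,ce=cv2.connectedComponentsWithStats((~red).astype(np.uint8))
    u=proj(C,[(.524,-.155,.02)])[0]; k=np.argmin([np.hypot(*(x-u)) if a>500 else 1e9 for x,a in zip(ce,st[:,4])])
    m=cv2.morphologyEx((lab==k).astype(np.uint8),cv2.MORPH_CLOSE,np.ones((5,5)))
    CM.append((C,m))
for k in [CM,CM[:1],CM[1:]]:
    v,f=fit(k,"tray",(.524,-.155,-.1),[-.2,0,.2,]); print(v[:2].round(4),np.degrees(v[2]).round(2),round(f,3))
v,_=fit(CM,"tray",(.524,-.155,0),[-.1])
c,s=np.cos(v[2]),np.sin(v[2])
for y in(-.082,0,.082): print((v[:2]+[-s*y,c*y]).round(4))
# white floors
for c_ in("scene","side"):
    im=bot.snapshot(c_).astype(int);C=cam(c_)
    w=(im.min(2)>190).astype(np.uint8); n,lab,st,ce=cv2.connectedComponentsWithStats(w)
    for i in range(1,n):
        if st[i,4]>30:
            d=np.linalg.inv(np.array(C[0]))@[*ce[i],1]; d=C[1].T@d; o=-C[1].T@C[2]; P=o+d*(.012-o[2])/d[2]
            if abs(P[0]-.52)<.12 and -.3<P[1]<0: print(c_,st[i,4],P.round(3))
s=bot.state(); R=Rn.from_rotvec(s["ee_rot"]).as_matrix(); print(R.round(3))
E
```

```text
[ 0.5241 -0.1544] -2.77 0.032
[ 0.5237 -0.1549] -2.77 0.027
[ 0.5241 -0.1542] -2.87 0.036
[ 0.5195 -0.2368]
[ 0.5239 -0.1549]
[ 0.5283 -0.073 ]
scene 687 [ 0.536 -0.073  0.012]
scene 585 [ 0.523 -0.154  0.012]
scene 691 [ 0.58  -0.204  0.012]
scene 144 [ 0.518 -0.236  0.012]
side 41 [ 0.521 -0.239  0.012]
side 519 [ 0.496 -0.078  0.012]
side 287 [ 0.524 -0.156  0.012]
side 475 [ 0.538 -0.075  0.012]
[[-0.912  0.41  -0.   ]
 [ 0.41   0.912 -0.   ]
 [-0.    -0.    -1.   ]]
```

The tray fits at (0.524, -0.1545) with yaw -2.8°, and the slot points agree with that. I'll go for the nut first.

```bash
python3 -m inch '[{"x":0.0274,"y":-0.008,"z":-0.0105,"az":1.72},{"x":0.0274,"y":-0.008,"z":-0.0105,"az":1.72},{"x":0.0274,"y":-0.008,"z":-0.0105,"az":1.72},{"x":0.0274,"y":-0.008,"z":-0.0105,"az":1.72},{"x":0.0274,"y":-0.008,"z":-0.0105,"az":1.72}]'
python3 -m inch '[{"x":0.0274,"y":-0.008,"z":-0.0105,"az":1.72},{"x":0.0274,"y":-0.008,"z":-0.0105,"az":1.72},{"x":0.0274,"y":-0.008,"z":-0.0105,"az":1.72},{"x":0.0274,"y":-0.008,"z":-0.0105,"az":1.72},{"x":0.0274,"y":-0.008,"z":-0.0105,"az":1.72}]'
python3 -m inch '[{"x":0,"jaw":0.55},{"x":0,"jaw":0.55},{"x":0,"jaw":0.55},{"x":0,"jaw":0.55},{"x":0,"jaw":0.55}]'
cat >> h.py <<'E'
def look(c,l,near,yaws,fn=None):
    im=bot.snapshot(c)
    if fn: cv2.imwrite(fn,im[:,:,::-1])
    a=mask(c,l,near)
    if a[1] is not None:
        v,f=fit([a],l,(near[0],near[1],0),yaws); print(l,v[:2].round(4),np.degrees(v[2]).round(1),round(f,3))
def pose():
    s=bot.state(); R=Rn.from_rotvec(s["ee_rot"]).as_matrix()
    print("t",round(s["time_s"],2),"tcp",s["tcp_pos"].round(4),"jaw dir",np.degrees(np.arctan2(R[1,1],R[0,1])).round(1),"gap",round(s["finger_gap"],3),"F",s["contact_force"].round(1),"tilt",R[:,2].round(3),"tip",bot.tip_reach)
E
python3 - <<'E'
from h import *
pose(); look("wrist","nut",(.479,.3753,.007),[0,.35,.7],"pics/w1.png")
E
```

```text
t 1.75 tcp [0.2051 0.456  0.2563] jaw dir 65.8 gap 0.998 F [-0.4  1.3 -0. ] tilt [-0. -0. -1.] tip 0.025$[0]: bad value
$[0]: bad value
$[0]: bad value
```

View pics/w1.png

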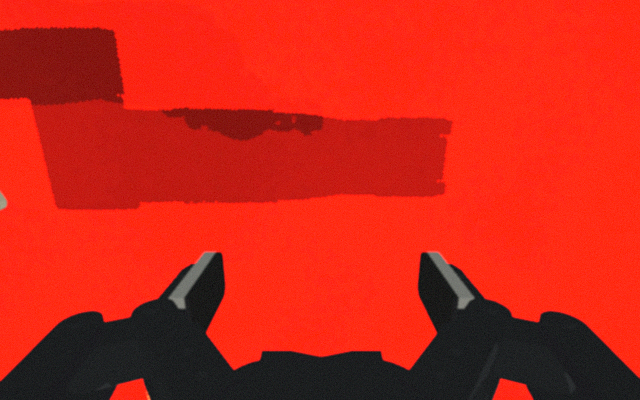

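The wrist view shows only the open fingers and bare bench. The move calls were refused, so I'll try full rows with every key.

```bash
python3 -m inch '[{"x":0.0274,"y":-0.008,"z":-0.0105,"ax":0,"ay":0,"az":1.72,"jaw":0.8},{"x":0.0274,"y":-0.008,"z":-0.0105,"ax":0,"ay":0,"az":1.72,"jaw":0.8},{"x":0.0274,"y":-0.008,"z":-0.0105,"ax":0,"ay":0,"az":1.72,"jaw":0.8},{"x":0.0274,"y":-0.008,"z":-0.0105,"ax":0,"ay":0,"az":1.72,"jaw":0.55},{"x":0.0274,"y":-0.008,"z":-0.0105,"ax":0,"ay":0,"az":1.72,"jaw":0.55}]'
python3 -m inch '[{"x":0.0274,"y":-0.008,"z":-0.0105,"ax":0,"ay":0,"az":1.72,"jaw":0.55},{"x":0.0274,"y":-0.008,"z":-0.0105,"ax":0,"ay":0,"az":1.72,"jaw":0.55},{"x":0.0274,"y":-0.008,"z":-0.0105,"ax":0,"ay":0,"az":1.72,"jaw":0.55},{"x":0.0274,"y":-0.008,"z":-0.0105,"ax":0,"ay":0,"az":1.72,"jaw":0.55},{"x":0.0274,"y":-0.008,"z":-0.0105,"ax":0,"ay":0,"az":1.72,"jaw":0.55}]'
python3 - <<'E'
from h import *
pose(); look("wrist","nut",(.479,.3753,.007),[0,.35,.7],"pics/w2.png")
E
```

```text
time_s: 2.27
tcp_pos: [0.3433, 0.4156, 0.2034]
ee_rot: [0.424, 3.113, 0.0]
contact_force: [-1.1, 0.8, -0.7]
finger_gap: 0.549
time_s: 2.68
tcp_pos: [0.4805, 0.3754, 0.1507]
ee_rot: [-0.19, -3.136, -0.0]
contact_force: [0.4, 1.2, 0.0]
finger_gap: 0.549
t 2.68 tcp [0.4805 0.3754 0.1507] jaw dir 83.1 gap 0.549 F [0.4 1.2 0. ] tilt [-0.  0. -1.] tip 0.025
wrist nut off px 6.1 area 851 p 0.6
nut [0.4834 0.373 ] 25.3 0.041
```

View pics/w2.png

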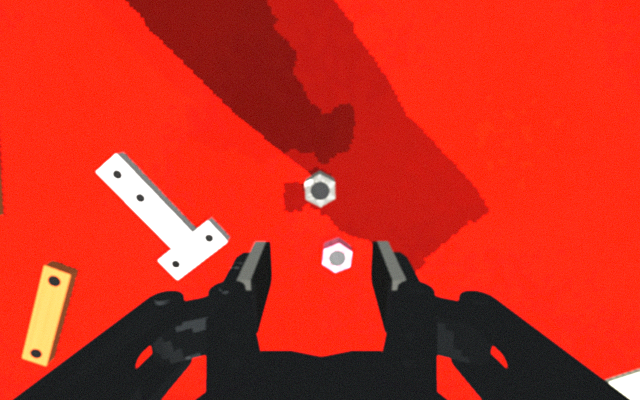

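The grey nut is at (320,189), centred between the fingers. The pink one is at (337,257), clear of the grasp. The wrist fit and the fixed cameras average x ≈ 0.481, which is where the tool already stands, so I'll descend and grip.

```bash
python3 -m inch '[{"x":0,"y":0,"z":-0.028,"ax":0,"ay":0,"az":0,"jaw":0.55},{"x":0,"y":0,"z":-0.028,"ax":0,"ay":0,"az":0,"jaw":0.55},{"x":0,"y":0,"z":-0.028,"ax":0,"ay":0,"az":0,"jaw":0.55},{"x":0,"y":0,"z":-0.024,"ax":0,"ay":0,"az":0,"jaw":0.55},{"x":0,"y":0,"z":-0.0097,"ax":0,"ay":0,"az":0,"jaw":0.55}]'
python3 -m inch '[{"x":0,"y":0,"z":0,"ax":0,"ay":0,"az":0,"jaw":0},{"x":0,"y":0,"z":0,"ax":0,"ay":0,"az":0,"jaw":0},{"x":0,"y":0,"z":0,"ax":0,"ay":0,"az":0,"jaw":0},{"x":0,"y":0,"z":0,"ax":0,"ay":0,"az":0,"jaw":0},{"x":0,"y":0,"z":0,"ax":0,"ay":0,"az":0,"jaw":0}]'
python3 -m inch '[{"x":0,"y":0,"z":0,"ax":0,"ay":0,"az":0,"jaw":0},{"x":0,"y":0,"z":0.01,"ax":0,"ay":0,"az":0,"jaw":0},{"x":0,"y":0,"z":0.03,"ax":0,"ay":0,"az":0,"jaw":0},{"x":0,"y":0,"z":0.03,"ax":0,"ay":0,"az":0,"jaw":0},{"x":0,"y":0,"z":0.02,"ax":0,"ay":0,"az":0,"jaw":0}]'
python3 - <<'E'
from h import *
pose(); cv2.imwrite("pics/s1.png",cv2.resize(bot.snapshot("side")[300:400,260:440,::-1],None,fx=4,fy=4,interpolation=cv2.INTER_CUBIC))
E
```

```text
time_s: 3.2
tcp_pos: [0.4765, 0.3747, 0.03]
ee_rot: [-0.192, -3.131, 0.006]
contact_force: [-0.7, -0.8, -0.5]
finger_gap: 0.551
time_s: 3.62
tcp_pos: [0.4801, 0.3768, 0.0355]
ee_rot: [0.192, 3.133, 0.004]
contact_force: [-1.0, -0.4, -0.7]
finger_gap: 0.249
time_s: 4.03
tcp_pos: [0.48, 0.3766, 0.1273]
ee_rot: [0.192, 3.133, 0.004]
contact_force: [0.8, -0.2, -0.2]
finger_gap: 0.247
t 4.03 tcp [0.48   0.3766 0.1273] jaw dir 83.0 gap 0.247 F [ 0.8 -0.2 -0.2] tilt [ 0.003  0.002 -1.   ] tip 0.025
```

View pics/s1.png

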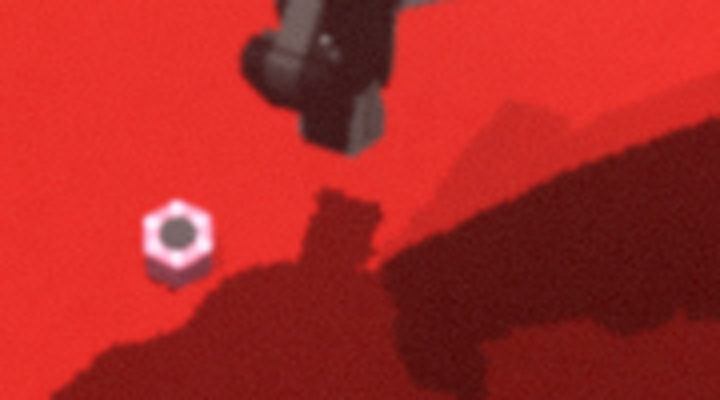

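The nut seems held: the gap is steady and its place on the bench is empty. At closing the tool stood at z = 0.0355, so the bottomed TCP height in the pocket is 0.0455. I'll carry it over now.

```bash
for i in 1 2 3; do python3 -m inch '[{"x":0.0026,"y":-0.04,"z":0,"ax":0,"ay":0,"az":0.28,"jaw":0},{"x":0.0026,"y":-0.04,"z":0,"ax":0,"ay":0,"az":0.28,"jaw":0},{"x":0.0026,"y":-0.04,"z":0,"ax":0,"ay":0,"az":0.28,"jaw":0},{"x":0.0026,"y":-0.04,"z":0,"ax":0,"ay":0,"az":0.28,"jaw":0},{"x":0.0026,"y":-0.04,"z":0,"ax":0,"ay":0,"az":0.28,"jaw":0}]' | sed -n 2p; done
python3 -m inch '[{"x":0,"y":-0.0134,"z":0,"ax":0,"ay":0,"az":0,"jaw":0},{"x":0,"y":0,"z":0,"ax":0,"ay":0,"az":0,"jaw":0},{"x":0,"y":0,"z":-0.02,"ax":0,"ay":0,"az":0,"jaw":0},{"x":0,"y":0,"z":-0.02,"ax":0,"ay":0,"az":0,"jaw":0},{"x":0,"y":0,"z":0,"ax":0,"ay":0,"az":0,"jaw":0}]'
python3 - <<'E'
from h import *
pose(); cv2.imwrite("pics/w3.png",bot.snapshot("wrist")[:,:,::-1])
for d in bot.spot_point("wrist","nut_pocket")[:2]:
    C=cam("wrist"); print(d["p"],(C[1].T@(np.array(d["point"])-C[2])).round(4))
E
```

```text
tcp_pos: [0.4921, 0.1744, 0.1245]
tcp_pos: [0.5052, -0.026, 0.1247]
tcp_pos: [0.518, -0.2262, 0.1246]
time_s: 5.75
tcp_pos: [0.5154, -0.2352, 0.0804]
ee_rot: [-0.076, -3.134, -0.005]
contact_force: [-1.1, 1.1, -1.4]
finger_gap: 0.246
t 5.75 tcp [ 0.5154 -0.2352  0.0804] jaw dir 87.2 gap 0.246 F [-1.1  1.1 -1.4] tilt [-0.006  0.004 -1.   ] tip 0.025
0.91 [ 0.5195 -0.2369  0.0101]
```

View pics/w3.png

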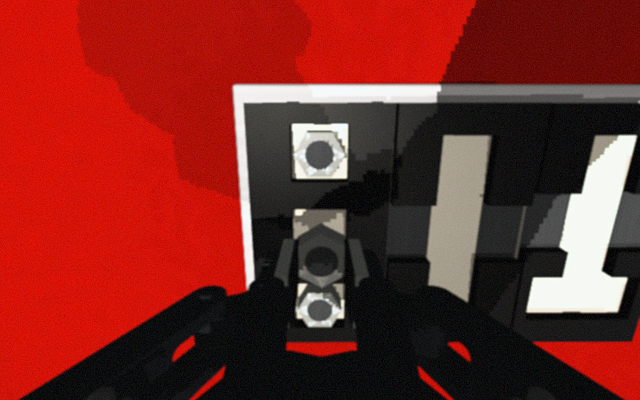

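The nut is held at (320,255) in the wrist view, above the middle pocket at (320,220). The network puts the pocket at (0.5195, -0.2369), which agrees with the tray fit. I'll let it settle and read the pose.

```bash
python3 -m inch '[{"x":0,"y":0,"z":-0.015,"ax":0,"ay":0,"az":0,"jaw":0},{"x":0,"y":0,"z":0,"ax":0,"ay":0,"az":0,"jaw":0},{"x":0,"y":0,"z":0,"ax":0,"ay":0,"az":0,"jaw":0},{"x":0,"y":0,"z":0,"ax":0,"ay":0,"az":0,"jaw":0},{"x":0,"y":0,"z":0,"ax":0,"ay":0,"az":0,"jaw":0}]'
```

```text
time_s: 6.27
tcp_pos: [0.5189, -0.2375, 0.0699]
ee_rot: [0.077, 3.139, -0.001]
contact_force: [0.1, 0.2, -0.6]
finger_gap: 0.247
```

```bash
python3 -m inch '[{"x":0.0003,"y":0.0005,"z":-0.008,"ax":0,"ay":0,"az":0,"jaw":0},{"x":0,"y":0,"z":-0.008,"ax":0,"ay":0,"az":0,"jaw":0},{"x":0,"y":0,"z":-0.006,"ax":0,"ay":0,"az":0,"jaw":0},{"x":0,"y":0,"z":0,"ax":0,"ay":0,"az":0,"jaw":0},{"x":0,"y":0,"z":0,"ax":0,"ay":0,"az":0,"jaw":0}]'
python3 -m inch '[{"x":0,"y":0,"z":0,"ax":0,"ay":0,"az":0,"jaw":0},{"x":0,"y":0,"z":0,"ax":0,"ay":0,"az":0,"jaw":0.3},{"x":0,"y":0,"z":0,"ax":0,"ay":0,"az":0,"jaw":0.4},{"x":0,"y":0,"z":0,"ax":0,"ay":0,"az":0,"jaw":0.45},{"x":0,"y":0,"z":0,"ax":0,"ay":0,"az":0,"jaw":0.45}]'
python3 -m inch '[{"x":0,"y":0,"z":0.01,"ax":0,"ay":0,"az":0,"jaw":0.5},{"x":0,"y":0,"z":0.03,"ax":0,"ay":0,"az":0,"jaw":0.5},{"x":-0.01,"y":0.01,"z":0.03,"ax":0,"ay":0,"az":3.3,"jaw":0.6},{"x":-0.01,"y":0.04,"z":0.02,"ax":0,"ay":0,"az":3.3,"jaw":0.6},{"x":-0.01,"y":0.04,"z":0,"ax":0,"ay":0,"az":3.3,"jaw":0.6}]'
python3 - <<'E'
from h import *
pose(); 
for c in("side","scene"):
    im=bot.snapshot(c)
    if c=="side": cv2.imwrite("pics/s2.png",cv2.resize(im[115:205,320:430,::-1],None,fx=5,fy=5,interpolation=cv2.INTER_CUBIC))
E
```

```text
time_s: 6.68
tcp_pos: [0.518, -0.2367, 0.0458]
ee_rot: [-0.077, -3.139, -0.001]
contact_force: [-0.0, 0.7, -0.7]
finger_gap: 0.25
time_s: 7.1
tcp_pos: [0.5185, -0.237, 0.0467]
ee_rot: [0.077, 3.14, -0.0]
contact_force: [0.5, -0.4, 0.1]
finger_gap: 0.452
time_s: 7.52
tcp_pos: [0.4927, -0.1523, 0.1403]
ee_rot: [-0.191, 3.125, -0.006]
contact_force: [0.8, 0.8, 0.1]
finger_gap: 0.6
t 7.52 tcp [ 0.4927 -0.1523  0.1403] jaw dir 97.0 gap 0.6 F [0.8 0.8 0.1] tilt [ 0.01  -0.003 -1.   ] tip 0.025
```

View pics/s2.png

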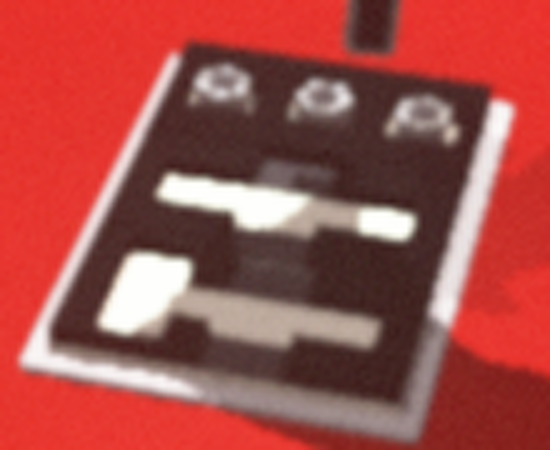

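The nut is in the middle pocket at about (323,97), level with the fixed nuts on either side. Next is the tee, gripped at x = -7: target (0.478, 0.233) with jaw direction 120.4°.

```bash
for i in 1 2; do python3 -m inch '[{"x":-0.001,"y":0.038,"z":0,"ax":0,"ay":0,"az":2.33,"jaw":0.6},{"x":-0.001,"y":0.038,"z":0,"ax":0,"ay":0,"az":2.33,"jaw":0.6},{"x":-0.001,"y":0.038,"z":0,"ax":0,"ay":0,"az":2.33,"jaw":0.6},{"x":-0.001,"y":0.038,"z":0,"ax":0,"ay":0,"az":2.33,"jaw":0.6},{"x":-0.001,"y":0.038,"z":0,"ax":0,"ay":0,"az":2.33,"jaw":0.6}]' | sed -n 2p; done
python3 -m inch '[{"x":0,"y":0,"z":0,"ax":0,"ay":0,"az":0,"jaw":0.6},{"x":0,"y":0,"z":0,"ax":0,"ay":0,"az":0,"jaw":0.6},{"x":0,"y":0,"z":0,"ax":0,"ay":0,"az":0,"jaw":0.6},{"x":0,"y":0,"z":0,"ax":0,"ay":0,"az":0,"jaw":0.6},{"x":0,"y":0,"z":0,"ax":0,"ay":0,"az":0,"jaw":0.6}]' | sed -n 2p
python3 - <<'E'
from h import *
pose(); look("wrist","tee",(.484,.2364,.005),[.5],"pics/w4.png")
look("side","tee",(.484,.2364,.005),[.5])
E
```

```text
tcp_pos: [0.4844, 0.0407, 0.1355]
tcp_pos: [0.4794, 0.2311, 0.1354]
tcp_pos: [0.4795, 0.2279, 0.1348]
t 8.87 tcp [0.4795 0.2279 0.1348] jaw dir 120.2 gap 0.601 F [-0.1  0.3 -0.2] tilt [-0. -0. -1.] tip 0.025
wrist tee off px 9.1 area 5692 p 0.81
tee [0.484  0.2372] 31.0 0.034
side tee off px 5.6 area 1335 p 0.96
tee [0.484  0.2363] 30.7 0.049
```

View pics/w4.png

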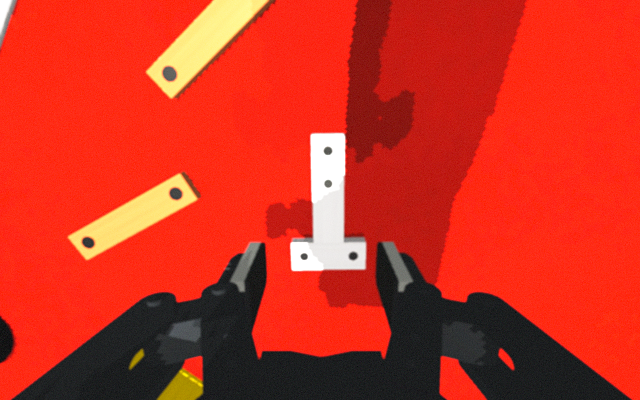

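The tee is centred between the fingers with its stem at (328,190), and the fits agree on (0.484, 0.2368), yaw 30.8°. I'll descend and grip.

```bash
python3 -m inch '[{"x":-0.0015,"y":0.0053,"z":-0.03,"ax":0,"ay":0,"az":0.6,"jaw":0.6},{"x":0,"y":0,"z":-0.03,"ax":0,"ay":0,"az":0,"jaw":0.6},{"x":0,"y":0,"z":-0.025,"ax":0,"ay":0,"az":0,"jaw":0.6},{"x":0,"y":0,"z":-0.015,"ax":0,"ay":0,"az":0,"jaw":0.6},{"x":0,"y":0,"z":-0.007,"ax":0,"ay":0,"az":0,"jaw":0.6}]' | sed -n 1,4p
python3 -m inch '[{"x":0,"y":0,"z":0,"ax":0,"ay":0,"az":0,"jaw":0.5},{"x":0,"y":0,"z":0,"ax":0,"ay":0,"az":0,"jaw":0},{"x":0,"y":0,"z":0,"ax":0,"ay":0,"az":0,"jaw":0},{"x":0,"y":0,"z":0,"ax":0,"ay":0,"az":0,"jaw":0},{"x":0,"y":0,"z":0,"ax":0,"ay":0,"az":0,"jaw":0}]'
python3 -m inch '[{"x":0,"y":0,"z":0,"ax":0,"ay":0,"az":0,"jaw":0},{"x":0,"y":0,"z":0.005,"ax":0,"ay":0,"az":0,"jaw":0},{"x":0,"y":0,"z":0.015,"ax":0,"ay":0,"az":0,"jaw":0},{"x":0,"y":0,"z":0.02,"ax":0,"ay":0,"az":0,"jaw":0},{"x":0,"y":0,"z":0.02,"ax":0,"ay":0,"az":0,"jaw":0}]'
python3 - <<'E'
from h import *
pose(); look("side","tee",(.484,.2364,.06),[.5])
E
```

```text
time_s: 9.48
tcp_pos: [0.4761, 0.2335, 0.0252]
ee_rot: [0.837, -3.023, 0.001]
contact_force: [-0.4, 0.8, 0.2]
time_s: 9.9
tcp_pos: [0.4789, 0.2352, 0.0292]
ee_rot: [-0.838, 3.025, 0.001]
contact_force: [0.1, -0.8, 2.0]
finger_gap: 0.256
time_s: 10.32
tcp_pos: [0.477, 0.2344, 0.088]
ee_rot: [0.838, -3.025, 0.001]
contact_force: [0.2, -0.6, -0.8]
finger_gap: 0.256
t 10.32 tcp [0.477  0.2344 0.088 ] jaw dir 121.0 gap 0.256 F [ 0.2 -0.6 -0.8] tilt [-0.002 -0.001 -1.   ] tip 0.025
side tee off px 10.6 area 1060 p 0.64
tee [0.4927 0.1865] 29.9 0.367
```

```bash
for i in 1 2; do python3 -m inch '[{"x":0.0045,"y":-0.0308,"z":0.001,"ax":0,"ay":0,"az":-3.38,"jaw":0},{"x":0.0045,"y":-0.0308,"z":0.001,"ax":0,"ay":0,"az":-3.38,"jaw":0},{"x":0.0045,"y":-0.0308,"z":0.001,"ax":0,"ay":0,"az":-3.38,"jaw":0},{"x":0.0045,"y":-0.0308,"z":0.001,"ax":0,"ay":0,"az":-3.38,"jaw":0},{"x":0.0045,"y":-0.0308,"z":0.001,"ax":0,"ay":0,"az":-3.38,"jaw":0}]' | sed -n 2p; done
python3 -m inch '[{"x":0,"y":0,"z":0,"ax":0,"ay":0,"az":0,"jaw":0},{"x":0,"y":0,"z":0,"ax":0,"ay":0,"az":0,"jaw":0},{"x":0,"y":0,"z":0,"ax":0,"ay":0,"az":0,"jaw":0},{"x":0,"y":0,"z":0,"ax":0,"ay":0,"az":0,"jaw":0},{"x":0,"y":0,"z":0,"ax":0,"ay":0,"az":0,"jaw":0}]'
python3 - <<'E'
from h import *
pose(); cv2.imwrite("pics/w5.png",bot.snapshot("wrist")[:,:,::-1])
for l in("tee_slot","bar_slot","tee"):
  for d in bot.spot_point("wrist",l)[:2]:
    C=cam("wrist"); print(l,round(d["p"],2),(C[1].T@(np.array(d["point"])-C[2])).round(4))
E
```

```text
tcp_pos: [0.4997, 0.0794, 0.0921]
tcp_pos: [0.5222, -0.0746, 0.097]
time_s: 11.67
tcp_pos: [0.5225, -0.072, 0.0974]
ee_rot: [-0.074, -3.14, -0.0]
contact_force: [-0.2, 0.7, -0.7]
finger_gap: 0.253
t 11.67 tcp [ 0.5225 -0.072   0.0974] jaw dir 87.3 gap 0.253 F [-0.2  0.7 -0.7] tilt [-0.001  0.    -1.   ] tip 0.025
bar_slot 0.82 [ 0.5263 -0.1585  0.0122]
tee 0.83 [ 0.5287 -0.0757  0.0778]
```

View pics/w5.png

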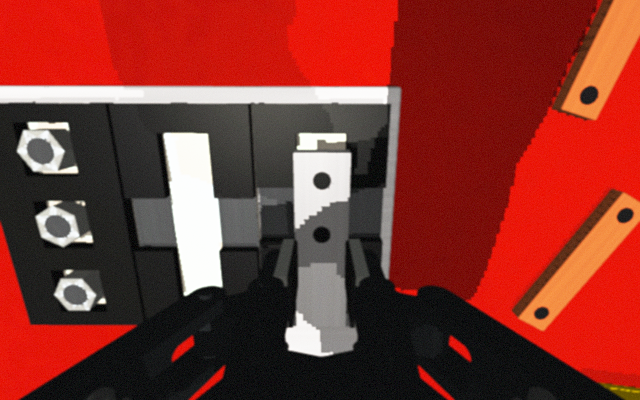

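The tee is held level and in line over its recess, with the white recess end at (322,141) just ahead of the stem. I'll lower it gently.

```bash
python3 -m inch '[{"x":0,"y":-0.0006,"z":-0.015,"ax":0,"ay":0,"az":0,"jaw":0},{"x":0,"y":0,"z":-0.012,"ax":0,"ay":0,"az":0,"jaw":0},{"x":0,"y":0,"z":-0.008,"ax":0,"ay":0,"az":0,"jaw":0},{"x":0,"y":0,"z":0,"ax":0,"ay":0,"az":0,"jaw":0},{"x":0,"y":0,"z":0,"ax":0,"ay":0,"az":0,"jaw":0}]'
python3 -m inch '[{"x":0,"y":0,"z":-0.005,"ax":0,"ay":0,"az":0,"jaw":0},{"x":0,"y":0,"z":-0.005,"ax":0,"ay":0,"az":0,"jaw":0},{"x":0,"y":0,"z":-0.005,"ax":0,"ay":0,"az":0,"jaw":0},{"x":0,"y":0,"z":-0.003,"ax":0,"ay":0,"az":0,"jaw":0},{"x":0,"y":0,"z":-0.002,"ax":0,"ay":0,"az":0,"jaw":0}]'
python3 -m inch '[{"x":0,"y":0,"z":-0.001,"ax":0,"ay":0,"az":0,"jaw":0},{"x":0,"y":0,"z":0,"ax":0,"ay":0,"az":0,"jaw":0},{"x":0,"y":0,"z":0,"ax":0,"ay":0,"az":0,"jaw":0},{"x":0,"y":0,"z":0,"ax":0,"ay":0,"az":0,"jaw":0},{"x":0,"y":0,"z":0,"ax":0,"ay":0,"az":0,"jaw":0}]'
```

```text
time_s: 12.28
tcp_pos: [0.5225, -0.0736, 0.0625]
ee_rot: [-0.077, -3.139, -0.0]
contact_force: [0.0, -0.7, -0.6]
finger_gap: 0.251
time_s: 12.7
tcp_pos: [0.5225, -0.0738, 0.0422]
ee_rot: [-0.077, -3.14, -0.0]
contact_force: [-0.1, -0.3, -0.3]
finger_gap: 0.256
time_s: 13.12
tcp_pos: [0.5231, -0.0739, 0.042]
ee_rot: [0.077, 3.14, -0.0]
contact_force: [-0.2, 0.3, -0.9]
finger_gap: 0.252
```

```bash
python3 -m inch '[{"x":0,"y":0.0005,"z":-0.0008,"ax":0,"ay":0,"az":0,"jaw":0},{"x":0,"y":0,"z":0,"ax":0,"ay":0,"az":0,"jaw":0},{"x":0,"y":0,"z":0,"ax":0,"ay":0,"az":0,"jaw":0.3},{"x":0,"y":0,"z":0,"ax":0,"ay":0,"az":0,"jaw":0.4},{"x":0,"y":0,"z":0,"ax":0,"ay":0,"az":0,"jaw":0.45}]'
python3 -m inch '[{"x":0,"y":0,"z":0,"ax":0,"ay":0,"az":0,"jaw":0.45},{"x":0,"y":0,"z":0.01,"ax":0,"ay":0,"az":0,"jaw":0.45},{"x":0,"y":0,"z":0.03,"ax":0,"ay":0,"az":0,"jaw":0.45},{"x":0,"y":0,"z":0.03,"ax":0,"ay":0,"az":0,"jaw":0.6},{"x":0,"y":0,"z":0.02,"ax":0,"ay":0,"az":0,"jaw":0.6}]'
python3 - <<'E'
from h import *
pose(); im=bot.snapshot("wrist"); cv2.imwrite("pics/w6.png",im[60:400,:,::-1])
for d in bot.spot_point("wrist","tee")[:1]:
    C=cam("wrist"); print(round(d["p"],2),(C[1].T@(np.array(d["point"])-C[2])).round(4))
E
```

```text
time_s: 13.53
tcp_pos: [0.5229, -0.0734, 0.0411]
ee_rot: [0.077, 3.14, 0.0]
contact_force: [-1.5, -0.1, 0.1]
finger_gap: 0.454
time_s: 13.95
tcp_pos: [0.5238, -0.0735, 0.1341]
ee_rot: [0.077, 3.138, -0.0]
contact_force: [-0.4, -0.6, 0.1]
finger_gap: 0.602
t 13.95 tcp [ 0.5238 -0.0735  0.1341] jaw dir 87.2 gap 0.602 F [-0.4 -0.6  0.1] tilt [ 0.003 -0.    -1.   ] tip 0.025
0.92 [ 0.529  -0.0704  0.0223]
```

View pics/w6.png

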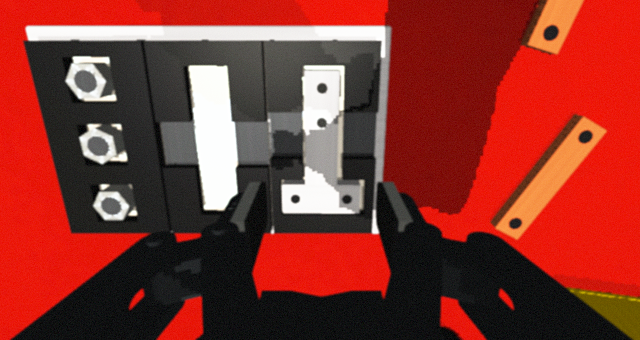

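The tee sits in its recess around (322,135), in line and clear of the walls. Now the bar: from here dx +0.048, dy +0.1805, az -28.8°.

```bash
python3 -m inch '[{"x":0.0096,"y":0.0361,"z":0,"ax":0,"ay":0,"az":-5.76,"jaw":0.6},{"x":0.0096,"y":0.0361,"z":0,"ax":0,"ay":0,"az":-5.76,"jaw":0.6},{"x":0.0096,"y":0.0361,"z":0,"ax":0,"ay":0,"az":-5.76,"jaw":0.6},{"x":0.0096,"y":0.0361,"z":0,"ax":0,"ay":0,"az":-5.76,"jaw":0.6},{"x":0.0096,"y":0.0361,"z":0,"ax":0,"ay":0,"az":-5.76,"jaw":0.6}]' | sed -n 2p
python3 -m inch '[{"x":0,"y":0,"z":0,"ax":0,"ay":0,"az":0,"jaw":0.6},{"x":0,"y":0,"z":0,"ax":0,"ay":0,"az":0,"jaw":0.6},{"x":0,"y":0,"z":0,"ax":0,"ay":0,"az":0,"jaw":0.6},{"x":0,"y":0,"z":0,"ax":0,"ay":0,"az":0,"jaw":0.6},{"x":0,"y":0,"z":0,"ax":0,"ay":0,"az":0,"jaw":0.6}]' | sed -n 2p
python3 - <<'E'
from h import *
pose(); look("wrist","bar",(.571,.107,.005),[-.55])
look("side","bar",(.571,.107,.005),[-.55])
E
```

```text
tcp_pos: [0.5706, 0.1086, 0.1307]
tcp_pos: [0.5704, 0.1057, 0.1309]
t 14.88 tcp [0.5704 0.1057 0.1309] jaw dir 58.3 gap 0.599 F [-0.1  0.1  1. ] tilt [-0.001 -0.    -1.   ] tip 0.025
wrist bar off px 4.7 area 4342 p 0.96
bar [0.5716 0.108 ] -31.1 0.032
side bar off px 0.4 area 690 p 0.64
bar [0.572  0.1073] -32.0 0.067
```

```bash
python3 -m inch '[{"x":0.0011,"y":0.0017,"z":-0.03,"ax":0,"ay":0,"az":0.2,"jaw":0.6},{"x":0,"y":0,"z":-0.028,"ax":0,"ay":0,"az":0,"jaw":0.6},{"x":0,"y":0,"z":-0.023,"ax":0,"ay":0,"az":0,"jaw":0.6},{"x":0,"y":0,"z":-0.015,"ax":0,"ay":0,"az":0,"jaw":0.6},{"x":0,"y":0,"z":-0.007,"ax":0,"ay":0,"az":0,"jaw":0.6}]' | sed -n 1,4p
python3 -m inch '[{"x":0,"y":0,"z":0,"ax":0,"ay":0,"az":0,"jaw":0.5},{"x":0,"y":0,"z":0,"ax":0,"ay":0,"az":0,"jaw":0},{"x":0,"y":0,"z":0,"ax":0,"ay":0,"az":0,"jaw":0},{"x":0,"y":0,"z":0,"ax":0,"ay":0,"az":0,"jaw":0},{"x":0,"y":0,"z":0,"ax":0,"ay":0,"az":0,"jaw":0}]'
python3 -m inch '[{"x":0,"y":0,"z":0,"ax":0,"ay":0,"az":0,"jaw":0},{"x":0,"y":0,"z":0.005,"ax":0,"ay":0,"az":0,"jaw":0},{"x":0,"y":0,"z":0.015,"ax":0,"ay":0,"az":0,"jaw":0},{"x":0,"y":0,"z":0.02,"ax":0,"ay":0,"az":0,"jaw":0},{"x":0,"y":0,"z":0.03,"ax":0,"ay":0,"az":0,"jaw":0}]'
python3 - <<'E'
from h import *
pose()
E
```

```text
time_s: 15.5
tcp_pos: [0.5701, 0.1081, 0.0254]
ee_rot: [-0.85, -3.02, 0.003]
contact_force: [0.6, 0.0, -1.0]
time_s: 15.92
tcp_pos: [0.573, 0.1089, 0.0294]
ee_rot: [0.85, 3.022, 0.002]
contact_force: [-0.3, -0.2, 2.5]
finger_gap: 0.258
time_s: 16.33
tcp_pos: [0.5694, 0.1085, 0.0959]
ee_rot: [-0.849, -3.018, 0.004]
contact_force: [0.1, -0.2, -2.6]
finger_gap: 0.249
t 16.33 tcp [0.5694 0.1085 0.0959] jaw dir 58.6 gap 0.249 F [ 0.1 -0.2 -2.6] tilt [-0.007 -0.001 -1.   ] tip 0.025
```

```bash
for i in 1 2; do python3 -m inch '[{"x":-0.0048,"y":-0.0263,"z":0,"ax":0,"ay":0,"az":2.86,"jaw":0},{"x":-0.0048,"y":-0.0263,"z":0,"ax":0,"ay":0,"az":2.86,"jaw":0},{"x":-0.0048,"y":-0.0263,"z":0,"ax":0,"ay":0,"az":2.86,"jaw":0},{"x":-0.0048,"y":-0.0263,"z":0,"ax":0,"ay":0,"az":2.86,"jaw":0},{"x":-0.0048,"y":-0.0263,"z":0,"ax":0,"ay":0,"az":2.86,"jaw":0}]' | sed -n 2p; done
python3 -m inch '[{"x":0,"y":0,"z":0,"ax":0,"ay":0,"az":0,"jaw":0},{"x":0,"y":0,"z":0,"ax":0,"ay":0,"az":0,"jaw":0},{"x":0,"y":0,"z":0,"ax":0,"ay":0,"az":0,"jaw":0},{"x":0,"y":0,"z":0,"ax":0,"ay":0,"az":0,"jaw":0},{"x":0,"y":0,"z":0,"ax":0,"ay":0,"az":0,"jaw":0}]'
python3 - <<'E'
from h import *
pose(); im=bot.snapshot("wrist"); cv2.imwrite("pics/w7.png",im[:,:,::-1])
for l in("bar","bar_slot"):
  for d in bot.spot_point("wrist",l)[:2]:
    C=cam("wrist"); print(l,round(d["p"],2),(C[1].T@(np.array(d["point"])-C[2])).round(4))
E
```

```text
tcp_pos: [0.5473, -0.0235, 0.098]
tcp_pos: [0.5233, -0.1552, 0.098]
time_s: 17.58
tcp_pos: [0.5241, -0.1531, 0.0979]
ee_rot: [-0.075, -3.14, -0.0]
contact_force: [0.4, -0.4, -2.4]
finger_gap: 0.257
t 17.58 tcp [ 0.5241 -0.1531  0.0979] jaw dir 87.3 gap 0.257 F [ 0.4 -0.4 -2.4] tilt [-0.  0. -1.] tip 0.025
```

The networks missed the bar, but the wrist force of -2.4 N matches its weight. I'll check its end position in the grip from colour before lowering.

```bash
python3 - <<'E'
from h import *
im=cv2.imread("pics/w7.png").astype(int)
b,g,r=im[...,0],im[...,1],im[...,2]
m=((r>g*1.1)&(g>b*1.2)&(g>0.3*r)&(r>50)).astype(np.uint8)
n,lab,st,ce=cv2.connectedComponentsWithStats(m)
for i in range(1,n):
    if st[i,4]>300: print(st[i],ce[i].round(0))
C=cam("wrist"); a=np.radians(-2.8)
for dx in(-.055,.055):
  for dy in(-.012,.012):
    print(dx,dy,proj(C,[(.524+dx*np.cos(a)-dy*np.sin(a),-.1531+dx*np.sin(a)+dy*np.cos(a),.0785)]).round(1))
E
```

```text
[  292   137    59   221 10584] [321. 244.]
-0.055 -0.012 [[290.9 139. ]]
-0.055 0.012 [[348.3 139.1]]
0.055 -0.012 [[296.3 355.4]]
0.055 0.012 [[343.1 355.4]]
```

The bar's outline in the wrist view (columns 292–350, rows 137–357) matches the prediction within a millimetre, so I'll lower it.

```bash
python3 -m inch '[{"x":0,"y":-0.0014,"z":-0.015,"ax":0,"ay":0,"az":0,"jaw":0},{"x":0,"y":0,"z":-0.012,"ax":0,"ay":0,"az":0,"jaw":0},{"x":0,"y":0,"z":-0.008,"ax":0,"ay":0,"az":0,"jaw":0},{"x":0,"y":0,"z":0,"ax":0,"ay":0,"az":0,"jaw":0},{"x":0,"y":0,"z":0,"ax":0,"ay":0,"az":0,"jaw":0}]' | sed -n 2,4p
python3 -m inch '[{"x":0,"y":0,"z":-0.005,"ax":0,"ay":0,"az":0,"jaw":0},{"x":0,"y":0,"z":-0.005,"ax":0,"ay":0,"az":0,"jaw":0},{"x":0,"y":0,"z":-0.005,"ax":0,"ay":0,"az":0,"jaw":0},{"x":0,"y":0,"z":-0.003,"ax":0,"ay":0,"az":0,"jaw":0},{"x":0,"y":0,"z":-0.002,"ax":0,"ay":0,"az":0,"jaw":0}]' | sed -n 2,4p
python3 -m inch '[{"x":0,"y":0,"z":-0.001,"ax":0,"ay":0,"az":0,"jaw":0},{"x":0,"y":0,"z":0,"ax":0,"ay":0,"az":0,"jaw":0},{"x":0,"y":0,"z":0,"ax":0,"ay":0,"az":0,"jaw":0},{"x":0,"y":0,"z":0,"ax":0,"ay":0,"az":0,"jaw":0},{"x":0,"y":0,"z":0,"ax":0,"ay":0,"az":0,"jaw":0}]'
```

```text
tcp_pos: [0.5236, -0.1552, 0.0626]
ee_rot: [-0.077, -3.139, -0.001]
contact_force: [-0.8, 0.6, -2.0]
tcp_pos: [0.5236, -0.1555, 0.0424]
ee_rot: [-0.077, -3.14, -0.0]
contact_force: [0.3, -0.6, -1.8]
time_s: 18.98
tcp_pos: [0.5242, -0.1556, 0.0422]
ee_rot: [0.077, 3.14, -0.0]
contact_force: [0.2, -0.5, -3.4]
finger_gap: 0.255
```

```bash
python3 -m inch '[{"x":0,"y":0.0005,"z":-0.0009,"ax":0,"ay":0,"az":0,"jaw":0},{"x":0,"y":0,"z":0,"ax":0,"ay":0,"az":0,"jaw":0},{"x":0,"y":0,"z":0,"ax":0,"ay":0,"az":0,"jaw":0.3},{"x":0,"y":0,"z":0,"ax":0,"ay":0,"az":0,"jaw":0.4},{"x":0,"y":0,"z":0,"ax":0,"ay":0,"az":0,"jaw":0.45}]'
python3 -m inch '[{"x":0,"y":0,"z":0,"ax":0,"ay":0,"az":0,"jaw":0.45},{"x":0,"y":0,"z":0.01,"ax":0,"ay":0,"az":0,"jaw":0.45},{"x":0,"y":0,"z":0.03,"ax":0,"ay":0,"az":0,"jaw":0.45},{"x":0,"y":0,"z":0.03,"ax":0,"ay":0,"az":0,"jaw":0.45},{"x":0.02,"y":0,"z":0.03,"ax":0,"ay":0,"az":0,"jaw":0.6}]'
python3 -m inch '[{"x":0.01,"y":0,"z":0.03,"ax":0,"ay":0,"az":0,"jaw":0.6},{"x":0.01,"y":0,"z":0.02,"ax":0,"ay":0,"az":0,"jaw":0.6},{"x":0,"y":0,"z":0,"ax":0,"ay":0,"az":0,"jaw":0.6},{"x":0,"y":0,"z":0,"ax":0,"ay":0,"az":0,"jaw":0.6},{"x":0,"y":0,"z":0,"ax":0,"ay":0,"az":0,"jaw":0.6}]' | sed -n 1,2p
python3 - <<'E'
from h import *
C=cam("wrist"); im=bot.snapshot("wrist"); cv2.imwrite("pics/w8.png",im[:,:,::-1])
for l in("bar","tee","nut","bar_slot","tee_slot","nut_pocket"):
  for d in bot.spot_point("wrist",l)[:3]:
    print(l,round(d["p"],2),(C[1].T@(np.array(d["point"])-C[2])).round(4))
E
```

```text
time_s: 19.4
tcp_pos: [0.5243, -0.1551, 0.0415]
ee_rot: [0.077, 3.14, -0.0]
contact_force: [-0.6, -0.2, 0.3]
finger_gap: 0.448
time_s: 19.82
tcp_pos: [0.5402, -0.1547, 0.1421]
ee_rot: [-0.079, -3.135, -0.002]
contact_force: [0.5, -0.5, 0.0]
finger_gap: 0.577
time_s: 20.23
tcp_pos: [0.5632, -0.1549, 0.1907]
bar 0.91 [ 0.5215 -0.1565  0.0221]
tee 0.71 [ 0.5249 -0.0713  0.0206]
nut 0.88 [ 0.5182 -0.2321  0.0157]
nut 0.48 [ 0.5165 -0.2363  0.0061]
bar_slot 0.72 [ 0.5284 -0.1559  0.0114]
nut_pocket 0.83 [ 0.5198 -0.2318  0.0086]
```

View pics/w8.png

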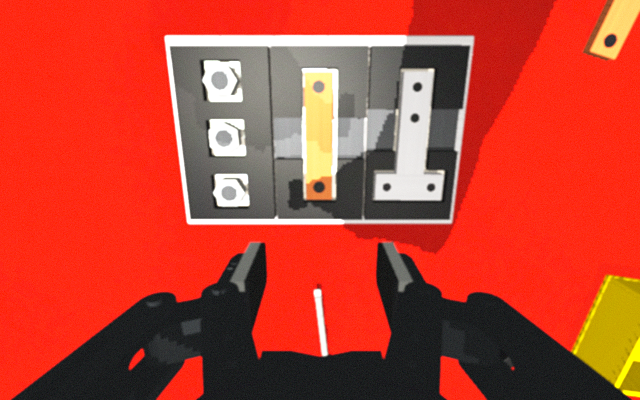

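The last view shows all three parts in place: the nut at (225,137), the bar at (319,135) with an even white margin, and the tee at (413,140). The robot is clear of everything.

```bash
python3 -c "
from rig import bot
print(bot.finish_job())"
```

```text
the job is handed in; nothing more can be done
None
```

I put the grey nut in the empty pocket, then laid the tee and the far copper bar in their recesses. Both were lowered to within about half a millimetre of the bottom before I let go. I handed the job in at about 20 s of the 66 s allowed; no verdict was reported.

- **Final view:** the last wrist picture shows all three parts in their places and in line, with even margins around the bar and tee. The robot was clear of everything, and at no point did it come near the bin, tape or screwdriver.
- **Position:** the networks' readings for the bar and tee were within about 4 mm of the fitted recess points. The nut read 4.5 mm off the fitted pocket centre in y, but the same picture placed the pocket itself about as far off.
- **Disagreements:** the network put the bar about 5 mm above its seated height and the bar's recess about 4 mm off in x. Those are about the networks' stated 4 mm error. The tool height at release (0.0415 m against 0.0414 m expected) and the picture both say the bar is bottomed.
- **Failed checks:** the networks missed the bar just before I lowered it, so I checked its outline by colour instead, which matched to about 1 mm. The first three move calls were refused because rows need every key, and nothing moved.

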